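# Screw the blue thread gauge home on its stud in the school lab

### The arm

A 7-joint arm with a two-finger parallel gripper is mounted at the origin on the work surface. World frame = base frame: x ahead of the robot, y to its left, z up, the work surface at z = 0. Lengths are in mm, angles in rad, forces in N, time in s.
With the tool pointing down it reaches from about 400 to 850 mm from the base axis. Payload 10.4 kg.
Tool frame: the origin (TCP) lies at the very end of the fingers, on their centre line; the grasp point (between the pads) lies 19 mm behind it (r.grasp_offset is the distance from the TCP to the grasp point, in mm); z points along the fingers, x is the direction in which the jaws open and shut, and the axes are right-handed (so a half turn about z gives the same grasp; the last joint's range is limited). The gripper opens to 85 mm and grips with 20 to 120 N. Pads are 22 mm wide; open, the fingers measure 114 mm over their backs; the gripper's body (76 mm by 85 mm) begins 54 mm behind the grasp point. The pads swing forward as they close: fully open they stand 13 mm farther back than shut.
Start: joints at [1.24, 0.332, -0.065, 1.46, 0.022, 1.35, -0.088], TCP at [189.373, -595.642, 231.338] pointing down, gripper open.
Joint ranges: [-2.6, 2.6], [-0.5, 2.12], [-1.47, 1.34], [0.16, 2.42], [-1.27, 4.41], [0.06, 2.06], [-2.6, 2.6]. Speed limits (rad/s): [2.22, 2.22, 2.79, 2.79, 3.14, 3.14, 3.14].

### API

Orientations are given as a unit quaternion [x, y, z, w].
In Python, from bench import r, capture, calibration gives the robot as it stands. The module is installed in compiled form; this text tells all that it offers.
- The arm moves only by the tool servo_tool, never from a script. Its argument "targets" is one flat list of numbers, 4 for each row, row after row: the shift along the tool's x, y, z in units of 25 mm (1.0 is 25 mm), then the turn about the tool's z in degrees. In form: [dx, dy, dz, spin, dx, dy, dz, spin, ...]. A call has 1 to 20 rows; each row is the pose to reach, as a shift and turn from the pose measured when the call began, along the tool's axes at that moment; what a row does not reach only later rows make up. A row lasts 1/10 s, in which the tool goes at most 50 mm and 8.59 degrees, less where a joint would pass 70% of its speed; a pose out of reach is approached as far as the arm can. A call with a gripper value outside its range is refused whole. "fingers" is the closure, from 0 (fully open) to 1 (shut), set as the call begins (left out, the last holds). The fingers move at their own pace and stop on an object; "squeeze" is the grip in N (left out, the last holds). Time passes only in rows, so rows that repeat a pose let the fingers close. It gives the time, the measured TCP pose, the force and the opening at its end, in the units of the state.
- r.observe(): the state, without advancing time (a new reading comes with each control period).
- capture(name): name is "scene" or "top"; returns the picture (400x640x3 uint8, red, green, blue); there is no depth.
- calibration(name): a dict with "fx", "fy", "cx", "cy" (pixels), "T" (4x4, takes a point from camera to world coordinates). Camera axes: x right, y down, z forward; pixel columns grow to the right and rows downward; lengths in mm; the calibration is good to about 2 mm. A picture is of the moment at which its call begins. calibration takes no time and is no camera call.
- r.sign_off(): hands the job in, once; it reports no verdict.
The state is a dict: "t": time; "joint_pos": joint angles; "joint_velocities": joint speeds; "joint_torque": joint torques, N m; "position": TCP position; "eef_rot": TCP orientation; "contact_force": force on the tool from outside, world axes, zero at the start; "moment": the same for the moment, N m; "width": opening from 0.0 (shut) to 1.0 (fully open).
Only numpy, scipy, OpenCV 4.12 (cv2) and the standard library are available. Lean on these libraries where they do the work, as an engineer would, in place of code of your own. Each camera call takes 0.05 s, during which the arm holds its last target. There are 200 camera calls.

### The job

Screw the blue ring gauge clockwise down its brass stud until it meets the shoulder and the resistance rises sharply, counting as you go: it takes less than a quarter of a turn, and its white line then faces the red line on the stand. Then let go of it. Leave the orange gauge as it is and the bottle standing where it is.

Things in the scene. Friction and masses are not known exactly. Their poses are not given: they have to be found in the camera images.
- blue_gauge (a joint): Turn of the blue ring gauge on its stud, rad, growing clockwise seen from above: 0.6 to 1.1 at the start, 2.0 where its underside meets the shoulder. Up to there it turns with light friction (0.05 N m); at 2.0 it stops firmly and the resistance rises sharply, and turned further the fingers would slip on it. It stays where it is left. The ring sinks 12 mm per full turn.
- blue_gauge_center (a point): Centre of the blue knurled ring, 52 mm in diameter, 24 mm high; z up; 64 mm above the table when home, up to 3 mm more before. A brass stud stands up to 16 mm out of its top. White line on its top and side. Below: steel shoulder 30 mm in diameter, 22 mm high, on a fixed 90 x 90 x 30 mm aluminium block with a red line. The rim is free all round: grip across the diameter in any direction.
- orange_gauge_mark (a point): Outer end of the white line on the top edge of the orange ring gauge, 26 mm from its axis; it moves if that ring is turned. Ring, stud and stand are the same as the blue ones but the ring is orange. One gauge stands to the left, one to the right, either way round.
- bottle_center (a point): Centre, half-way up, of a clear plastic bottle with a white cap, 66 mm in diameter and 190 mm high, standing to the robot's right, beyond the gauges. Not to be disturbed.
Things that resemble listed ones, but are neither listed nor needed, are in the scene too. What is shaped like the part that bears blue_gauge but green or turquoise is not meant.

How it is judged:
By the outcome, as a careful person would: the job done as asked, in the order asked, and still so for the second after the job is handed in, with the robot touching nothing.
It also fails if it takes over 35 s, if anything falls off the work surface, if the arm or the gripper's body presses on something with over 40 N, if the wrist force passes 120 N, or if a joint passes its speed limit or range.

## Working session

There is one attempt and no reset: what is moved stays moved. The work goes in short steps, Python scripts to look and compute and a tool call to move; the robot and the scene stay as the last step left them, time stands still between calls to the robot, and variables do not carry over. Pictures are saved under pics/ and viewed, about 8 in all and at most 12, crops included, and the job is handed in when it is done.

Besides the shell and the picture viewer there is one more tool, called after "Call:" by a JSON object that holds its "name" and its "arguments". servo_tool: Moves the arm, as the interface text tells. Its arguments: {"type":"object","properties":{"targets":{"type":"array"},"fingers":{"type":"number"},"squeeze":{"type":"number"}},"required":["targets"]}

```bash
mkdir -p pics
python3 - <<'E'
from bench import r,capture,calibration
import cv2,numpy as np
for n in("scene","top"):
    im=capture(n); cv2.imwrite(f"pics/{n}0.png",im[:,:,::-1]); c=calibration(n); print(n,c["fx"],c["cx"],c["cy"],np.round(c["T"],3).tolist())
o=r.observe(); print(o["t"],o["position"],o["eef_rot"],o["width"],o["contact_force"],r.grasp_offset)
E
```

```text
scene 483.518604806568 315.2449486794674 197.99162907425017 [[-0.885, 0.365, -0.288, 864.611], [0.465, 0.681, -0.566, 712.795], [-0.011, -0.635, -0.772, 1187.181], [0.0, 0.0, 0.0, 1.0]]
top 436.5688650016924 316.42157388115334 200.51928296177343 [[-0.024, -0.998, 0.065, 358.233], [-1.0, 0.023, -0.012, -92.606], [0.01, -0.065, -0.998, 1236.569], [0.0, 0.0, 0.0, 1.0]]
0.1 [ 189.24054853 -595.3023926   230.59214228] [ 8.07152775e-01 -5.90342257e-01 -5.31691657e-04 -3.67058572e-04] 0.9992234432485417 [-0.68340618  0.45310958  0.10768513] 18.700000000000003
```

View pics/scene0.png

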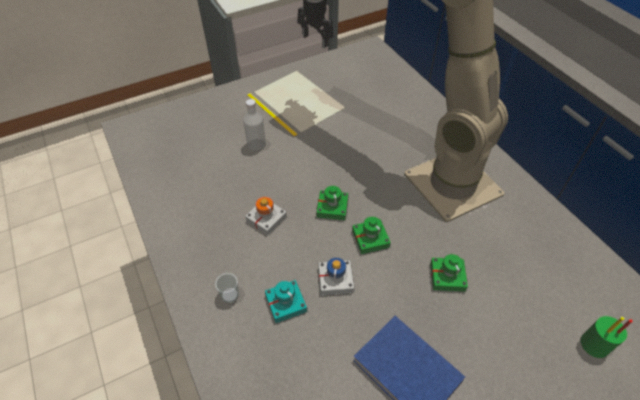

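View pics/top0.png

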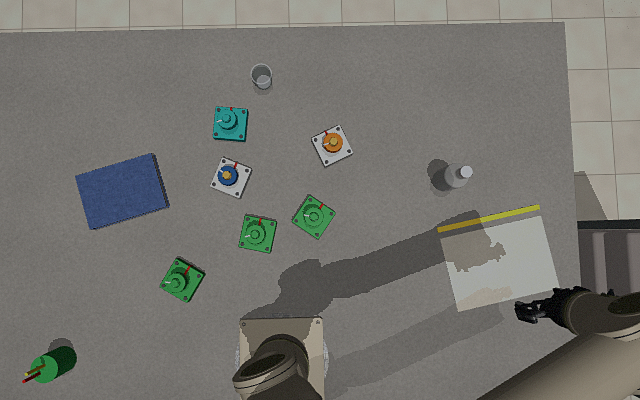

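The blue ring on the grey block is at top (228,175) and scene (336,267). Things that could be taken for it are the turquoise one at top (229,121), the greens at (258,233), (314,214) and (181,280), the orange one at (333,143), and the blue flat box at (122,190). I choose the blue ring on the aluminium block.

```bash
cat > h.py <<'E'
from bench import r,capture,calibration
import cv2,numpy as np
def ray(n,u,v):
    c=calibration(n);T=np.array(c["T"]);d=T[:3,:3]@np.array([(u-c["cx"])/c["fx"],(v-c["cy"])/c["fy"],1]);return T[:3,3],d/np.linalg.norm(d)
def plane(n,u,v,z):
    o,d=ray(n,u,v);return o+d*(z-o[2])/d[2]
def blob(im,lo,hi,roi):
    x0,y0,x1,y1=roi;h=cv2.cvtColor(im[y0:y1,x0:x1],cv2.COLOR_RGB2HSV);m=cv2.inRange(h,lo,hi)
    k,l,s,c=cv2.connectedComponentsWithStats(m)
    i=1+np.argmax(s[1:,4]);hull=cv2.convexHull(np.argwhere(l==i)[:,::-1].astype(np.int32))
    M=cv2.moments(hull);return M["m10"]/M["m00"]+x0,M["m01"]/M["m00"]+y0,s[i].tolist()
def tri(p,q):
    (a,d),(b,e)=ray("top",*p),ray("scene",*q)
    s=np.linalg.lstsq(np.c_[d,-e],b-a,rcond=None)[0];return (a+s[0]*d+b+s[1]*e)/2,np.linalg.norm(a+s[0]*d-b-s[1]*e)
E
python3 - <<'E'
from h import *
t=capture("top");s=capture("scene")
B=((108,120,40),(125,255,255));O=((8,150,120),(22,255,255))
bt=blob(t,*B,(205,150,255,200));bs=blob(s,*B,(315,245,360,285));print(bt,bs)
p,q=bt[:2],bs[:2];print(tri(p,q),plane("top",*p,72))
ot=blob(t,*O,(310,120,355,168));os_=blob(s,*O,(240,190,290,230));print(ot,os_,tri(ot[:2],os_[:2]),plane("top",*ot[:2],72))
c=lambda im,x,y:cv2.resize(im[y-25:y+25,x-25:x+25],(400,400),interpolation=cv2.INTER_CUBIC)
a=np.hstack([c(t,228,177),c(s,336,270)]);cv2.imwrite("pics/crop.png",a[:,:,::-1])
for n,u,v in(("teal",229,121),("g",258,233),("g",314,214),("bottle",466,172)):print(n,plane("top",u,v,75 if n!="bottle" else 190).round())
E
```

```text
(222.0, 177.33333333333334, [16, 27, 3, 2, 3]) (339.6857142857143, 270.8666666666667, [22, 23, 6, 6, 20])
(array([504.54995854, 145.25581287,  65.03368208]), np.float64(3.5249331657407184)) [502.19407627 144.76973202  72.        ]
(332.7300653594771, 141.62745098039215, [14, 13, 19, 18, 204]) (263.9312906220984, 203.86536675951717, [16, 7, 17, 15, 173]) (array([ 592.8718368 , -154.72850862,   73.38520348]), np.float64(2.092140172815208)) [ 592.23379858 -154.2559185    72.        ]
teal [654. 124.  75.]
g [351.  50.  75.]
g [398. -99.  75.]
bottle [ 487. -469.  190.]
```

View pics/crop.png

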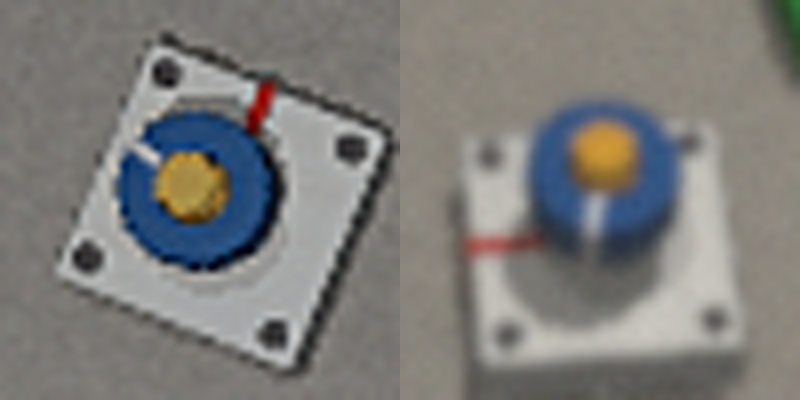

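The left crop shows the blue ring with its white line at about 10 o'clock and the red line at about 12:30. That means roughly 70° clockwise to go, which fits the stated start range. Next I refine the centre and work out the move.

```bash
cat >> h.py <<'E'
from scipy.spatial.transform import Rotation as R
def togo(P):
    o=r.observe();return R.from_quat(o["eef_rot"]).inv().apply(np.array(P)-o["position"])/25
E
python3 - <<'E'
from h import *
t=capture("top");s=capture("scene")
B=((98,100,40),(125,255,255))
bt=blob(t,*B,(205,150,255,200));bs=blob(s,*B,(315,245,360,285));print(bt,bs)
p,q=bt[:2],bs[:2];P,e=tri(p,q);print(P,e,plane("top",*p,75),plane("scene",*q,70))
print(plane("top",*p,75)[:2]-plane("top",235,168,30)[:2])
# line ends
for n,(u,v),z in(("white out",(203+133/8,152+143/8),78),("stud c",(203+190/8,152+188/8),92),("red out",(203+267/8,152+86/8),30),("red in",(203+254/8,152+130/8),30)):print(n,plane("top",u,v,z))
for u,v in((160,38),(393,130),(298,372),(60,268)):print(plane("top",203+u/8,152+v/8,30))
for Q in([420,-250,231],[504,144,180],[504,144,150]):print(togo(Q).round(2))
E
```

```text
(227.0243753808653, 175.1950030469226, [13, 16, 19, 20, 212]) (340.2851637764933, 266.72447013487476, [22, 14, 8, 17, 70])
[503.93843818 134.12425691  70.32478724] 9.313594490303155 [507.25943368 130.71277905  75.        ] [499.92021861 136.48276966  70.        ]
[-25.37353525  13.67173715]
white out [521.59214034 149.66026776  78.        ]
stud c [504.28742528 128.17361849  92.        ]
red out [547.24517109 113.04919599  30.        ]
red in [531.94938967 117.74245799  30.        ]
[564.90724169 149.97311213  30.        ]
[530.85278149  69.56014766  30.        ]
[447.35785943 103.57568395  30.        ]
[485.3734882  185.32777607  30.        ]
[-1.038e+01 -1.298e+01  1.000e-02]
[-24.38 -20.96   2.05]
[-24.38 -20.96   3.25]
```

Call:
{"name": "servo_tool", "arguments": {"targets": [-1.1, -1.4, 0, -6, -2.2, -2.8, 0, -13, -3.4, -4.3, 0, -20, -4.6, -5.7, 0, -27, -5.8, -7.2, 0, -34, -7, -8.7, 0, -41, -8.2, -10.2, 0, -48, -9.4, -11.7, 0, -55, -10.8, -12.9, 0, -62, -12.4, -14, 0, -69, -14, -15, 0, -76, -15.6, -16, 0, -84, -17.2, -17, 0.3, -92, -18.8, -18, 0.6, -100, -20.4, -18.9, 1, -107, -22, -19.8, 1.4, -114, -23.2, -20.5, 1.8, -121, -23.7, -20.8, 2, -128, -23.7, -20.8, 2, -128, -23.7, -20.8, 2, -128], "fingers": 0, "squeeze": 40}}

```text
t: 2.3
position: [505.3, 126.1, 181.2]
eef_rot: [0.885, 0.465, -0.0, -0.0]
contact_force: [0.7, -0.8, -0.4]
width: 1.003
```

Run:
```python
from h import *
o=r.observe();print(o["t"],o["position"],R.from_quat(o["eef_rot"]).as_matrix()[:,0],o["joint_pos"].round(2) if hasattr(o["joint_pos"],"round") else o["joint_pos"],o["contact_force"])
for P in([506,128,150],[506,128,44]):print(togo(P).round(2))
t=capture("top");s=capture("scene")
a=np.hstack([cv2.resize(t[120:220,180:280],(400,400)),cv2.resize(s[220:320,290:390],(400,400))]);cv2.imwrite("pics/above.png",a[:,:,::-1])
```

```text
2.3 [505.29997685 126.07023027 181.23597457] [ 5.67094333e-01  8.23652819e-01 -2.25040338e-04] [ 0.44  0.24 -0.86  1.77  0.19  1.23  0.49] [ 0.72119147 -0.84456157 -0.37340509]
[ 0.08 -0.02  1.25]
[ 0.08 -0.02  5.49]
```

View pics/above.png

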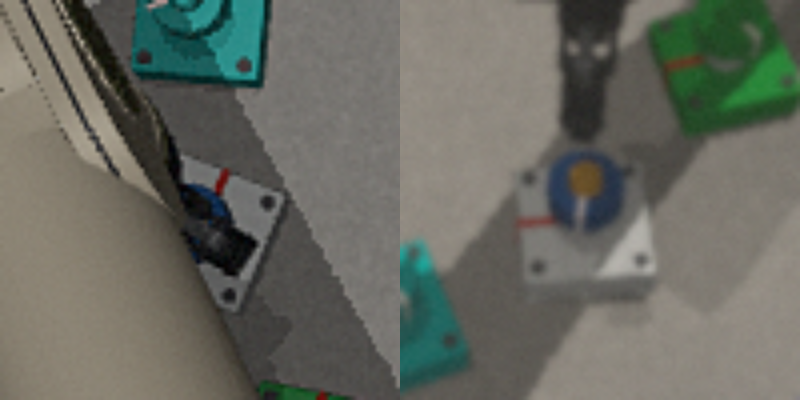

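The gripper hangs over the blue ring with the jaws straddling it: ring at scene crop (585,190), finger at (583,100), path free. I descend now.

Call:
{"name": "servo_tool", "arguments": {"targets": [0.1, 0, 0.8, 0, 0.1, 0, 1.8, 0, 0.1, 0, 2.8, 0, 0.1, 0, 3.6, 0, 0.1, 0, 4.3, 0, 0.1, 0, 4.9, 0, 0.1, 0, 5.3, 0, 0.1, 0, 5.45, 0, 0.1, 0, 5.45, 0, 0.1, 0, 5.45, 0], "fingers": 0}}

```text
t: 3.4
position: [507.5, 127.3, 46.0]
eef_rot: [0.886, 0.465, 0.0, 0.0]
contact_force: [-0.3, -0.7, -0.0]
width: 1.0
```

Run:
```python
from h import *
s=capture("scene")
a=cv2.resize(s[220:320,290:390],(600,600),interpolation=cv2.INTER_CUBIC);cv2.imwrite("pics/down.png",a[:,:,::-1])
```

```text
(no output)
```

View pics/down.png

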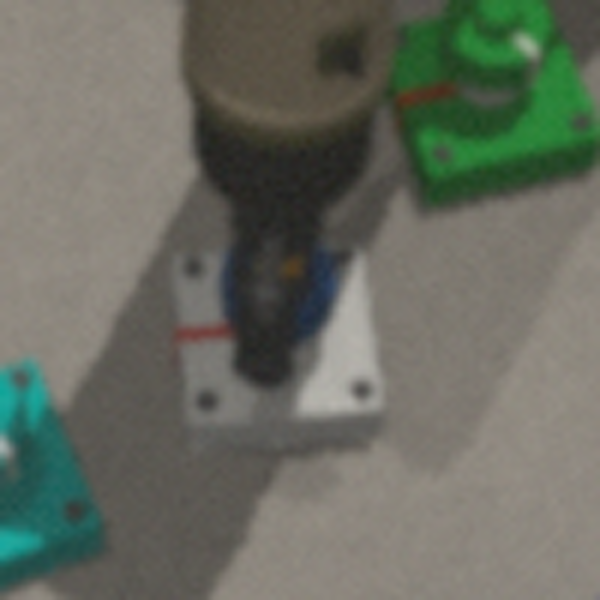

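The finger is beside the ring, tip above the block, no contact force. I close.

Call:
{"name": "servo_tool", "arguments": {"targets": [0, 0, 0, 0, 0, 0, 0, 0, 0, 0, 0, 0, 0, 0, 0, 0, 0, 0, 0, 0, 0, 0, 0, 0, 0, 0, 0, 0, 0, 0, 0, 0], "fingers": 1, "squeeze": 40}}

```text
t: 4.25
position: [509.6, 129.5, 47.7]
eef_rot: [0.885, 0.465, 0.003, 0.0]
contact_force: [3.5, 5.2, 5.2]
width: 0.597
```

Run:
```python
from h import *
o=r.observe();print(o)
```

```text
{'t': 4.25, 'joint_pos': array([ 0.3488498 ,  0.4148666 , -0.79597247,  1.88789994,  0.35441524,
        0.97761396,  0.36265715]), 'joint_velocities': array([-2.80686720e-04, -3.65241984e-04,  1.10886668e-03, -9.32076453e-04,
       -7.72858964e-05, -1.65313136e-03, -7.00029410e-04]), 'joint_torque': array([ 2.41334997e+00, -4.74468827e+01, -6.87206134e+00, -2.64771062e+01,
        7.65060000e-01,  2.09179491e+00,  4.18219424e-02]), 'position': array([509.62107353, 129.54179621,  47.74786902]), 'eef_rot': array([8.85282714e-01, 4.65040182e-01, 3.48169150e-03, 1.52524305e-04]), 'contact_force': array([3.54811478, 5.24810068, 5.19600534]), 'moment': array([ 1.20420945, -0.81816169, -0.02184935]), 'width': 0.5970285155823395}
```

Call:
{"name": "servo_tool", "arguments": {"targets": [0, 0, 0, 5, 0, 0, 0.01, 10, 0, 0, 0.02, 15, 0, 0, 0.03, 20, 0, 0, 0.03, 25, 0, 0, 0.04, 30, 0, 0, 0.05, 35, 0, 0, 0.05, 40, 0, 0, 0.06, 45, 0, 0, 0.07, 50, 0, 0, 0.07, 50, 0, 0, 0.07, 50]}}

```text
t: 5.45
position: [508.6, 129.0, 46.0]
eef_rot: [0.999, 0.047, 0.002, -0.001]
contact_force: [-5.5, -2.8, 7.3]
width: 0.597
```

```bash
cat > st.py <<'E'
from h import *
o=r.observe();x=R.from_quat(o["eef_rot"]).as_matrix()[:,0]
print(round(o["t"],2),o["position"].round(1),"jaw deg",np.degrees(np.arctan2(x[1],x[0])).round(2),"F",o["contact_force"].round(1),"M",o["moment"].round(2),"w",round(o["width"],3),"j7",o["joint_pos"][6].round(2),"tq7",o["joint_torque"][6].round(2))
E
python3 st.py
```

```text
5.45 [508.6 129.   46. ] jaw deg 5.41 F [-5.5 -2.8  7.3] M [-0.57  1.23 -0.08] w 0.597 j7 -0.45 tq7 -0.08
```

Call:
{"name": "servo_tool", "arguments": {"targets": [0, 0, 0.01, 4, 0, 0, 0.01, 8, 0, 0, 0.02, 12, 0, 0, 0.02, 16, 0, 0, 0.03, 19, 0, 0, 0.03, 19, 0, 0, 0.03, 19]}}

```text
t: 6.15
position: [508.1, 128.9, 45.4]
eef_rot: [0.993, -0.117, 0.002, -0.001]
contact_force: [-5.4, -1.5, 6.3]
width: 0.594
```

```bash
python3 st.py
```

```text
6.15 [508.1 128.9  45.4] jaw deg -13.49 F [-5.4 -1.5  6.3] M [-0.26  1.06 -0.02] w 0.594 j7 -0.76 tq7 -0.06
```

69° so far with only light friction. I continue in small steps.

Call:
{"name": "servo_tool", "arguments": {"targets": [0, 0, 0, 1.5, 0, 0, 0.01, 3, 0, 0, 0.01, 4, 0, 0, 0.01, 4]}}

```text
t: 6.55
position: [508.0, 129.0, 45.3]
eef_rot: [0.988, -0.152, 0.001, -0.001]
contact_force: [-4.7, -1.0, 5.1]
width: 0.592
```

```bash
python3 st.py
```

```text
6.55 [508.  129.   45.3] jaw deg -17.52 F [-4.7 -1.   5.1] M [-0.23  0.85 -0.1 ] w 0.592 j7 -0.82 tq7 -0.28
```

Call:
{"name": "servo_tool", "arguments": {"targets": [0, 0, 0, 1, 0, 0, 0, 2, 0, 0, 0, 2]}}

```text
t: 6.85
position: [507.9, 129.0, 45.3]
eef_rot: [0.985, -0.17, 0.001, -0.001]
contact_force: [-3.8, 0.1, 3.5]
width: 0.591
```

```bash
python3 st.py
```

```text
6.85 [507.9 129.   45.3] jaw deg -19.56 F [-3.8  0.1  3.5] M [-0.22  0.64 -0.01] w 0.591 j7 -0.86 tq7 -0.32
```

Call:
{"name": "servo_tool", "arguments": {"targets": [0, 0, 0, 1, 0, 0, 0, 2, 0, 0, 0, 2]}}

```text
t: 7.15
position: [507.8, 129.1, 45.2]
eef_rot: [0.982, -0.188, 0.001, -0.001]
contact_force: [-3.8, -1.3, 3.0]
width: 0.594
```

```bash
python3 st.py; python3 -c "
from h import *
s=capture('scene');a=cv2.resize(s[240:300,305:365],(600,600),interpolation=cv2.INTER_CUBIC);cv2.imwrite('pics/turn.png',a[:,:,::-1])"
```

```text
7.15 [507.8 129.1  45.2] jaw deg -21.63 F [-3.8 -1.3  3. ] M [-0.19  0.75  0.23] w 0.594 j7 -0.89 tq7 -0.42
```

View pics/turn.png

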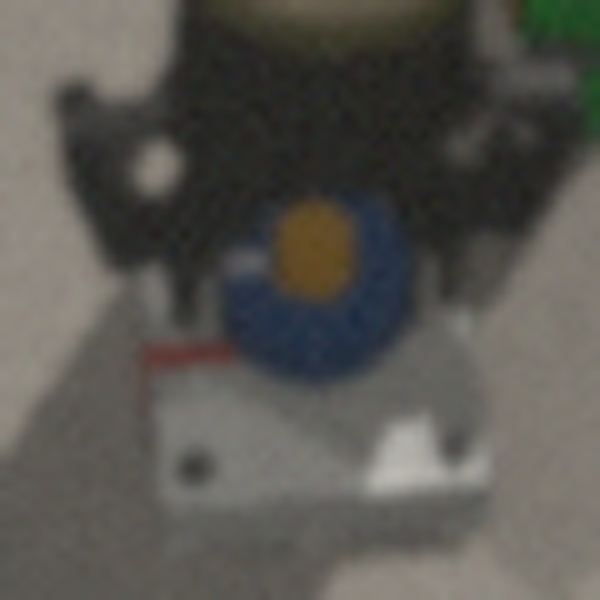

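The white line now points left, at crop (245,262), near the red line's direction at (190,355). Mz has started to rise, so I take one more small step to confirm.

Call:
{"name": "servo_tool", "arguments": {"targets": [0, 0, 0, 1, 0, 0, 0, 2, 0, 0, 0, 2]}}

```text
t: 7.5
position: [507.8, 129.1, 45.2]
eef_rot: [0.979, -0.205, 0.001, -0.001]
contact_force: [-3.6, -1.4, 2.4]
width: 0.597
```

```bash
python3 st.py
```

```text
7.5 [507.8 129.1  45.2] jaw deg -23.68 F [-3.6 -1.4  2.4] M [-0.17  0.8   0.47] w 0.597 j7 -0.92 tq7 -0.74
```

The resistance climbs steadily (0, 0.23, then 0.47 N m, against 0.05 N m of friction), so the shoulder is met. I release and rise.

Call:
{"name": "servo_tool", "arguments": {"targets": [0, 0, 0, 0, 0, 0, 0, 0, 0, 0, 0, 0, 0, 0, 0, 0, 0, 0, 0, 0, 0, 0, 0, 0, 0, 0, 0, 0], "fingers": 0}}

```text
t: 8.2
position: [507.8, 129.1, 45.2]
eef_rot: [0.979, -0.205, 0.001, -0.001]
contact_force: [0.5, -0.6, 0.2]
width: 0.999
```

```bash
python3 st.py
```

```text
8.2 [507.8 129.1  45.2] jaw deg -23.68 F [ 0.5 -0.6  0.2] M [0.   0.03 0.05] w 0.999 j7 -0.92 tq7 -0.0
```

Call:
{"name": "servo_tool", "arguments": {"targets": [0, 0, -0.8, 0, 0, 0, -2, 0, 0, 0, -3.5, 0, 0, 0, -5, 0, 0, 0, -6.5, 0, 0, 1, -7.5, 0, 0, 2.5, -8, 0, 0, 4, -8, 0, 0, 5.5, -8, 0, 0, 7, -8, 0, 0, 8.5, -8, 0, 0, 9.5, -8, 0, 0, 9.5, -8, 0, 0, 9.5, -8, 0]}}

```text
t: 9.6
position: [411.9, -88.5, 244.8]
eef_rot: [0.979, -0.206, 0.001, -0.001]
contact_force: [0.6, 1.1, -0.2]
width: 1.0
```

```bash
python3 st.py
python3 - <<'E'
from h import *
t=capture("top");s=capture("scene");cv2.imwrite("pics/t_end.png",t[:,:,::-1])
c=lambda im,x,y:cv2.resize(im[y-25:y+25,x-25:x+25],(400,400),interpolation=cv2.INTER_CUBIC)
a=np.hstack([c(t,228,177),c(s,336,270)]);cv2.imwrite("pics/end.png",a[:,:,::-1])
E
```

```text
9.6 [411.9 -88.5 244.8] jaw deg -23.73 F [ 0.6  1.1 -0.2] M [-0.   -0.   -0.03] w 1.0 j7 -0.26 tq7 0.16
```

View pics/end.png

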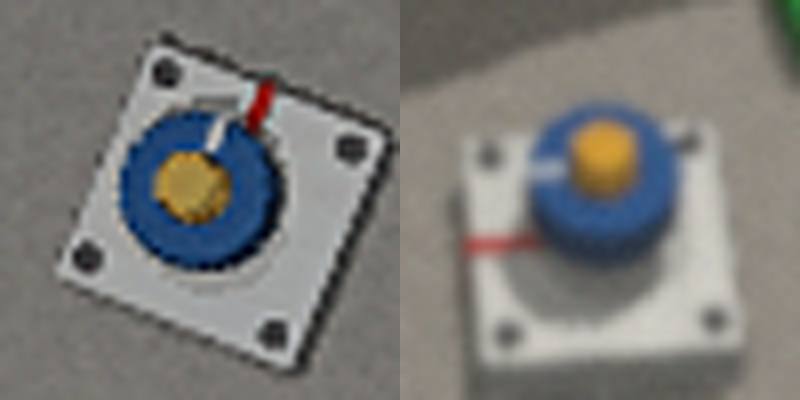

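View pics/t_end.png

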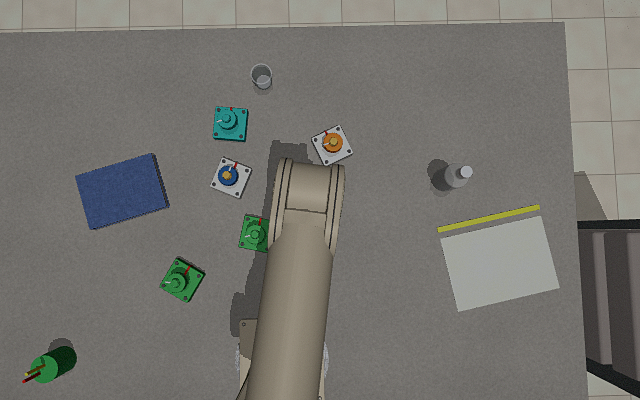

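The white line at crop (217,132) points along the red line at (261,108). The orange gauge, at top (333,143), and the bottle, at (460,173), look unchanged, and the gripper is clear. I hand in with one numeric check.

Run:
```python
from h import *
w=plane("top",203+221/8,152+120/8,76);c=np.array([507,128.8]);d=w[:2]-c
print(w,np.hypot(*d),np.degrees(np.arctan2(d[1],d[0])),"red approx -20..-23")
a=cv2.imread("pics/top0.png")[120:170,308:358].astype(int);b=cv2.imread("pics/t_end.png")[120:170,308:358].astype(int);print("orange diff",abs(a-b)[5:35].mean())
r.sign_off()
```

```text
[528.94046937 120.68194373  76.        ] 23.394166658773116 -20.304663452239105 red approx -20..-23
orange diff 4.344
the job is handed in; nothing more can be done
```

I screwed the blue ring gauge clockwise to its shoulder, then let go of it and moved the gripper clear. The job was handed in at about 9.6 s, well inside the 35 s limit.

- **Turn:** the gripper turned about 79° in all. Friction was light up to about 75°. Over the last 4° the resisting moment rose from about 0 to 0.23 and then 0.47 N m, against 0.05 N m of normal friction. I stopped there and did not push until the fingers slipped.
- **White line:** after release it points at about −20°. I measured the red line at −20° from the line itself and −23° from the block's edges. The ring had about 76° to go by my first measurement, which agrees with where the resistance began.
- **Orange gauge and bottle:** the last pictures show both where they were. The patch around the orange gauge differs from the first picture by only about 4 grey levels on average, which I put down to image noise and shadow. I checked the bottle by eye only.
- **Forces:** with the gripper open and clear, the force reading was about zero. The largest I read during the job was about 10 N.

One disagreement: my first estimates of the ring's centre, from a poor colour mask and partly hidden views, were up to about 15 mm off. I used the block's corners and the stud instead. As the jaws closed on the ring, the arm shifted about 3 mm sideways.

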